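# Stack spacer discs up to the gauge's red line

## Task

One spacer disc already stands on the gauge's seat, by the white plate with the red line. Choose the disc from the bench that brings the top of the stack level with the red line, neither above nor below it, and set it down squarely centred on the disc that is there, keeping hold of it until it rests there. Then let go and leave the remaining spacer disc on the bench, away from the stack.

Things in the scene. Friction and masses are not known exactly. Their poses are not given: they have to be found in the camera images.
- gauge: Height gauge fixed to the bench. Origin: the seat centre, a grey spot in a 72 mm yellow circle painted on the bench (z = 0); one disc starts there, within 5 mm. An upright white plate (70 mm wide along y, 10 thick, 75 high) stands on its -x side, towards the robot, its face 60 mm from the seat centre, a foot 45 mm deep behind it. The red line on the plate is 60 mm above the bench. z is up.
- thick: Blue spacer disc, 50 mm diameter, 40 mm thick, about 0.2 kg, the only blue one. It starts on the gauge's seat or flat on the bench to the left or right. The origin is the centre of its underside, z up its axis; its yaw means nothing. 
- thin_a: Bare aluminium spacer disc, 50 mm diameter, 20 mm thick, about 0.1 kg. It starts on the gauge's seat or flat on the bench to the left or right. The origin is the centre of its underside, z up its axis; its yaw means nothing. A twin of thin_b.
- thin_b: Bare aluminium spacer disc, the twin of thin_a: 50 mm diameter, 20 mm thick, about 0.1 kg. It starts on the gauge's seat or flat on the bench to the left or right. The origin is the centre of its underside, z up its axis; its yaw means nothing. 
Things that resemble listed ones, but are neither listed nor needed, are in the scene too. Of the things shaped like the thick, the blue one is meant. Leave any brown look-alike of the thin_b alone.

How it is judged:
On the way:
1. the right disc, still in the fingers, is lowered to within 10 mm of resting on the disc on the seat (((height (world z) of thin_a between 0.034 and 0.05 m and horizontal distance between thin_a and thick below 0.02 m and horizontal distance between thick and gauge below 0.02 m and contact force between the fingers and thin_a above 0.5 N) or (height (world z) of thin_b between 0.034 and 0.05 m and horizontal distance between thin_b and thick below 0.02 m and horizontal distance between thick and gauge below 0.02 m and contact force between the fingers and thin_b above 0.5 N) or (height (world z) of thick between 0.014 and 0.03 m and horizontal distance between thick and thin_a below 0.02 m and horizontal distance between thin_a and gauge below 0.02 m and contact force between the fingers and thick above 0.5 N) or (height (world z) of thick between 0.014 and 0.03 m and horizontal distance between thick and thin_b below 0.02 m and horizontal distance between thin_b and gauge below 0.02 m and contact force between the fingers and thick above 0.5 N))), for 0.05 s.
At the end, for the whole second after the job is handed in: A thick and a thin disc are stacked, top within 6 mm of the red line: the lower flat on the bench within 18 mm of the seat centre, the upper within 15 mm of the lower's centre, both level within 7 degrees; the third disc lies on the bench over 55 mm from the seat centre; all at rest (((height (world z) of thick between -0.005 and 0.005 m and height (world z) of thin_a between 0.034 and 0.046 m and horizontal distance between thick and gauge below 0.018 m and horizontal distance between thin_a and thick below 0.015 m and angle between each of thin_a, thick's own z axis and vertical below 0.12 rad and height (world z) of thin_b below 0.01 m and horizontal distance between thin_b and gauge above 0.055 m) or (height (world z) of thick between -0.005 and 0.005 m and height (world z) of thin_b between 0.034 and 0.046 m and horizontal distance between thick and gauge below 0.018 m and horizontal distance between thin_b and thick below 0.015 m and angle between each of thin_b, thick's own z axis and vertical below 0.12 rad and height (world z) of thin_a below 0.01 m and horizontal distance between thin_a and gauge above 0.055 m) or (height (world z) of thin_a between -0.005 and 0.005 m and height (world z) of thick between 0.014 and 0.026 m and horizontal distance between thin_a and gauge below 0.018 m and horizontal distance between thick and thin_a below 0.015 m and angle between each of thick, thin_a's own z axis and vertical below 0.12 rad and height (world z) of thin_b below 0.01 m and horizontal distance between thin_b and gauge above 0.055 m) or (height (world z) of thin_b between -0.005 and 0.005 m and height (world z) of thick between 0.014 and 0.026 m and horizontal distance between thin_b and gauge below 0.018 m and horizontal distance between thick and thin_b below 0.015 m and angle between each of thick, thin_b's own z axis and vertical below 0.12 rad and height (world z) of thin_a below 0.01 m and horizontal distance between thin_a and gauge above 0.055 m)) and linear speed of each of thick, thin_a, thin_b below 0.02 m/s); the robot touches nothing.
It also fails if it takes over 37 s, if anything falls off the work surface, if the arm or the gripper's body presses on something with over 40 N, if the wrist force passes 120 N, or if a joint passes its speed limit or range.

## Robot

A 6-joint arm with a two-finger parallel gripper is mounted at the origin on the work surface. World frame = base frame: x ahead of the robot, y to its left, z up, the work surface at z = 0. Lengths are in m, angles in rad, forces in N, time in s.
With the tool pointing down it reaches from about 0.325 to 0.9 m from the base axis. Payload 3.5 kg.
Tool frame: the origin (TCP) lies on the front face of the gripper's body, between the roots of the fingers; the fingertips stand 73 mm ahead of it and the grasp point (between the pads) lies 54 mm ahead of it; z points along the fingers, y is the direction in which the jaws open and shut (so a half turn about z gives the same grasp; the last joint's range is limited). The gripper opens to 85 mm and grips with 20 to 120 N. Pads are 22 mm wide; open, the fingers measure 114 mm over their backs; the gripper's body (76 mm by 85 mm) begins 54 mm behind the grasp point. The pads swing forward as they close: fully open they stand 13 mm farther back than shut.
Start: joints at [1.158, 0.276, -0.026, 1.268, 0, 1.467], TCP at [0.191, 0.595, 0.304] pointing down, gripper open.
Joint ranges: [-3.12, 3.12], [-0.85, 1.88], [-1.08, 1.24], [-1.95, 2.15], [-1.57, 1.53], [-3.14, 3.14]. Speed limits (rad/s): [2.57, 2.57, 3.14, 3.14, 3.14, 3.14].

## Interface

Orientations are given as a unit quaternion [w, x, y, z].
In Python, from plant import sensors, snapshot, sign_off, nets gives the robot as it stands. The module is installed in compiled form; this text tells all that it offers.
- The arm moves only by the tool drive_tool, never from a script. Its argument "motion" is a list of rows, each a list of 7 numbers: the shift along the tool's x, y, z in cm, then the turn, a rotation vector about the tool's x, y, z in rad, then the opening, from 0 (shut) to 1 (fully open). A call has 1 to 8 rows; each row shifts and turns the commanded pose from where the row before left it, along the tool's axes as they then stand; what a row does not reach is not made up. A row lasts 1/12 s, in which the tool goes at most 41.7 mm and 7.16 degrees, less where a joint would pass 70% of its speed; a pose out of reach is approached as far as the arm can. A call with a gripper value outside its range is refused whole. The fingers move at their own pace and stop on an object; the grip force is fixed at half the most. Time passes only in rows, so rows that do not move let the fingers close. It gives the time, the measured TCP pose, the force and the opening at its end, in the units of the state.
- sensors.sense(): the state, without advancing time (a new reading comes with each control period).
- snapshot(name): name is "side" or "top"; returns a dict with "frame" (420x560x3 uint8, red, green, blue), "intrinsics" (3x3 intrinsics, pixels), "position" and "orientation" of the camera in the world. Camera axes: x right, y up, looking along -z (the intrinsics and any distortion apply to the point x, -y, -z); pixel columns grow to the right and rows downward; lengths in m; the calibration is good to about 2 mm. A picture is of the moment at which its call begins. There is no depth.
- sign_off(): hands the job in, once; it reports no verdict.
Trained networks look in the newest picture that a camera, given by its name, has taken for a name from the list of things; names that differ only in an ending like _2 or _b are one class to them, and where a whole thing is asked for, a point or a joint stands for the part that bears it (a point fixed in the world has none). Each returns a list of dicts, best first, with "score" (0 to 1); they miss things now and then, are a little off and sometimes report something else, mostly with a low value. They report only what shows in the picture. A call takes as long as a camera call. They do not tell look-alikes from the thing itself.
- nets.trace(label, camera): "pixels" (420x560 bool, what is visible of it) and "box" ([left, top, right, bottom] in pixels, round what is visible of it).
- nets.tip_of(label, camera): "location" ([column, row] in pixels: a listed point, or the origin of a listed thing).
The state is a dict: "time_s": time; "qpos": joint angles; "qvel": joint speeds; "tau": joint torques, N m; "ee_pos": TCP position; "tcp_rot": TCP orientation; "force": force on the tool from outside, world axes, zero at the start; "wrist_torque": the same for the moment, N m; "finger_gap": opening from 0.0 (shut) to 1.0 (fully open).
Only numpy, scipy, OpenCV 4.12 (cv2) and the standard library are available. Lean on these libraries where they do the work, as an engineer would, in place of code of your own. Each camera call takes 0.05 s, during which the arm holds its last target. There are 200 camera calls.

## Working session

There is one attempt and no reset: what is moved stays moved. The work goes in short steps, Python scripts to look and compute and a tool call to move; the robot and the scene stay as the last step left them, time stands still between calls to the robot, and variables do not carry over. Pictures are saved under pics/ and viewed, about 8 in all and at most 12, crops included, and the job is handed in when it is done.

Besides the shell and the picture viewer there is one more tool, called after "Call:" by a JSON object that holds its "fn" and its "kwargs", one argument or row to a line. drive_tool: Moves the arm, as the interface text tells. Its arguments: {"type":"object","properties":{"motion":{"type":"array","items":{"type":"array","items":{"type":"number"}}}},"required":["motion"]}

```bash
mkdir -p pics && cat > h.py <<'E'
import numpy as np, cv2
from scipy.spatial.transform import Rotation as R
from plant import sensors, snapshot, sign_off, nets
def rot(q): return R.from_quat([q[1],q[2],q[3],q[0]]).as_matrix()
def ray(s,px):
    K=np.array(s["intrinsics"]); d=np.linalg.inv(K)@[px[0],px[1],1]
    return rot(s["orientation"])@[d[0],-d[1],-d[2]]
def at_z(s,px,z):
    d=ray(s,px); p=np.array(s["position"]); return p+d*(z-p[2])/d[2]
def proj(s,P):
    c=rot(s["orientation"]).T@(np.array(P)-s["position"]); v=np.array(s["intrinsics"])@[c[0],-c[1],-c[2]]; return v[:2]/v[2]
def save(s,name): cv2.imwrite(f"pics/{name}.png",cv2.cvtColor(s["frame"],cv2.COLOR_RGB2BGR))
E
python3 - <<'E'
from h import *
np.set_printoptions(precision=4,suppress=True)
for n in("top","side"):
    s=snapshot(n); save(s,n+"0"); print(n,{k:s[k] for k in s if k!="frame"})
    for l in("thick","thin_a","gauge"):
        for r in nets.trace(l,n): print(l,"trace",r["score"],r["box"])
        for r in nets.tip_of(l,n): print(l,"tip",r["score"],r["location"],at_z(s,r["location"],0))
print(sensors.sense())
E
```

```text
top {'intrinsics': array([[387.2631,   0.    , 279.0163],
       [  0.    , 387.2631, 209.1156],
       [  0.    ,   0.    ,   1.    ]]), 'position': array([ 0.4627, -0.0083,  0.8731]), 'orientation': array([-0.6984, -0.0461,  0.0207,  0.7139])}
thick trace 0.96 [204.5, 183.7, 231.3, 210.8]
thick trace 0.9 [158.5, 184.0, 185.8, 206.0]
thick trace 0.58 [160.9, 224.3, 187.6, 246.0]
thick tip 0.96 [173.6, 196.1] [0.5817 0.2639 0.    ]
thick tip 0.76 [178.8, 233.0] [0.4968 0.2515 0.    ]
thick tip 0.61 [215.2, 194.8] [0.5823 0.1678 0.    ]
thin_a trace 0.83 [284.0, 153.3, 309.4, 179.0]
thin_a trace 0.67 [412.7, 203.2, 436.7, 225.9]
thin_a trace 0.58 [284.7, 203.6, 304.2, 224.1]
thin_a tip 0.69 [420.2, 213.2] [ 0.5293 -0.293   0.    ]
thin_a tip 0.6 [298.8, 164.7] [ 0.6468 -0.025   0.    ]
gauge trace 0.58 [271.7, 200.2, 311.7, 266.5]
gauge tip 0.66 [174.2, 194.5] [0.5853 0.2626 0.    ]
gauge tip 0.63 [292.1, 215.7] [ 0.5303 -0.0069  0.    ]
side {'intrinsics': array([[445.5329,   0.    , 277.7929],
       [  0.    , 445.5329, 204.951 ],
       [  0.    ,   0.    ,   1.    ]]), 'position'
[... 626 characters left out ...]
[ 0.6443 -0.0168  0.    ]
thin_a tip 0.6 [361.4, 338.0] [ 0.5209 -0.3083  0.    ]
thin_a tip 0.58 [273.8, 213.8] [ 0.5433 -0.0054 -0.    ]
gauge trace 0.58 [214.0, 194.2, 288.1, 249.7]
gauge tip 0.55 [270.7, 219.3] [ 0.5303 -0.0135  0.    ]
{'time_s': 0.7, 'qpos': array([ 1.1576,  0.2764, -0.0264,  1.268 , -0.    ,  1.4674]), 'qvel': array([ 0.0004,  0.0006,  0.0004, -0.001 , -0.0016,  0.0004]), 'tau': array([ -0.0006, -44.5325,  29.5482,   0.0007,  -0.0002,  -0.    ]), 'ee_pos': array([0.1905, 0.5952, 0.3039]), 'tcp_rot': array([0.    , 0.1543, 0.988 , 0.    ]), 'force': array([ 0.1767, -0.3455,  0.6881]), 'wrist_torque': array([ 0.0095, -0.0025,  0.019 ]), 'finger_gap': 1.0009557274509278}
```

```bash
cd pics && python3 -c "
import cv2;[print(cv2.imread(f).shape) for f in('top0.png','side0.png')]"
```

```text
(420, 560, 3)
(420, 560, 3)
```

View pics/top0.png

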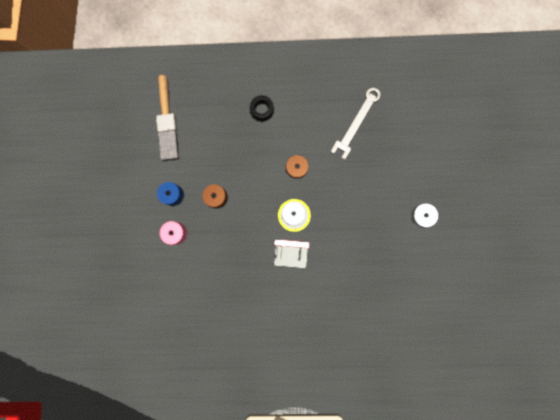

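View pics/side0.png

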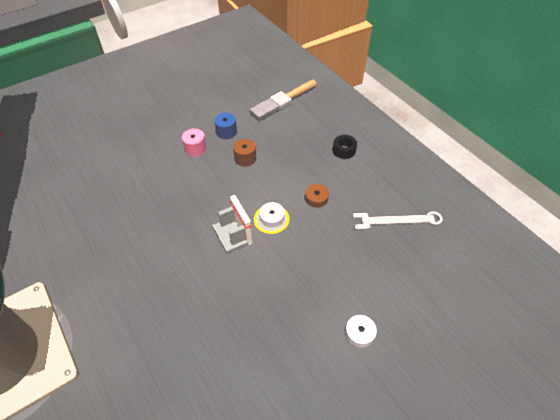

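The pictures show the blue thick disc at (169,194) in the top view. An aluminium, so thin, disc is on the seat at (294,214) and the other aluminium one is at (426,215). The red and brown discs and the pink one are look-alikes. A thin disc on the seat means the blue 40 mm disc is needed. Next I fit positions by matching cylinder silhouettes.

```bash
cat >> h.py <<'E'
from scipy.optimize import least_squares
def mask(s,kind,box):
    h=cv2.cvtColor(s["frame"],cv2.COLOR_RGB2HSV); m=cv2.inRange(h,*{"blue":((100,110,40),(130,255,255)),"white":((0,0,130),(179,60,255)),"yellow":((22,120,120),(35,255,255))}[kind])
    b=np.zeros_like(m); l,t,r,d=map(int,box); b[t:d,l:r]=m[t:d,l:r]
    n,lab,st,_=cv2.connectedComponentsWithStats(b)
    if kind=="yellow": return b
    return (lab==1+np.argmax(st[1:,4])).astype(np.uint8)
def cen(pts):
    hull=cv2.convexHull(np.float32(pts)); M=cv2.moments(hull); return np.array([M["m10"]/M["m00"],M["m01"]/M["m00"]])
def maskcen(m): return cen(cv2.findNonZero(m).reshape(-1,2))
a=np.linspace(0,2*np.pi,60)
def fit(s,m,r,z0,z1,x0):
    c=maskcen(m)
    f=lambda p: cen([proj(s,[p[0]+r*np.cos(t),p[1]+r*np.sin(t),z]) for z in(z0,z1) for t in a])-c
    return least_squares(f,x0,diff_step=1e-3).x
E
python3 - <<'E'
from h import *
np.set_printoptions(precision=4,suppress=True)
B={"top":dict(blue=(150,175,190,212),white=(278,199,311,231),w2=(405,195,445,235),yellow=(270,190,320,240)),
"side":dict(blue=(208,105,240,142),white=(258,198,290,228),w2=(340,310,385,352),yellow=(245,195,300,240))}
for n in B:
    s=snapshot(n)
    for k,z,x0,r in(("blue",.04,(.57,.26),.025),("white",.02,(.53,-.01),.025),("w2",.02,(.53,-.3),.025),("yellow",0,(.53,-.01),.036)):
        m=mask(s,"white" if k=="w2" else k,B[n][k]); print(n,k,m.astype(bool).sum(),fit(s,m,r,0 if z else -1e-4,z,x0))
E
```

```text
top blue 457 [0.585  0.2666]
top white 547 [ 0.5314 -0.0105]
top w2 486 [ 0.5245 -0.3015]
top yellow 231 [ 0.5321 -0.011 ]
side blue 233 [0.5924 0.2809]
side white 847 [ 0.5406 -0.0063]
side w2 1845 [ 0.5266 -0.3008]
side yellow 157 [ 0.5304 -0.0146]
```

```bash
python3 - <<'E'
from h import *
np.set_printoptions(precision=4,suppress=True)
for n in("top","side"):
    s=snapshot(n)
    for l,z in(("thick",.04),("thin_a",.02)):
        for r in nets.trace(l,n):
            m=r["pixels"].astype(np.uint8); b=r["box"]; x0=at_z(s,((b[0]+b[2])/2,(b[1]+b[3])/2),z/2)[:2]
            print(n,l,m.sum(),fit(s,m,.025,0,z,x0),s["frame"][m>0].mean(0))
E
```

```text
top thick 481 [0.583  0.2634] [ 46.7963  82.7734 136.9709]
top thick 503 [0.4959 0.2559] [217.6262 161.006  181.2604]
top thick 445 [0.5752 0.1642] [159.4382 100.1258  62.1213]
top thin_a 350 [ 0.6401 -0.0211] [190.4771 125.4943  81.0343]
top thin_a 482 [ 0.523  -0.2995] [230.556  231.0519 231.5083]
top thin_a 387 [ 0.5333 -0.0105] [245.8734 246.4677 246.5478]
side thick 447 [0.4979 0.2581] [224.557  149.2103 176.6957]
side thick 546 [0.5766 0.1644] [146.2033  92.7216  64.7601]
side thick 496 [0.5846 0.2651] [ 75.7782  98.7581 148.9536]
side thin_a 433 [ 0.6394 -0.0204] [165.6051 101.1386  64.448 ]
side thin_a 768 [ 0.5238 -0.2989] [238.8581 236.0911 236.2148]
side thin_a 511 [ 0.5351 -0.0092] [234.6125 229.6419 229.137 ]
```

Call:
{"fn": "drive_tool", "kwargs": {
  "motion": [
    [0, 0, 1.5, 0, 0, -0.1033, 1],
    [0, 0, 1.5, 0, 0, -0.1033, 1],
    [0, 0, 1.5, 0, 0, -0.1034, 1],
    [-2.8, -2.36, 0, 0, 0, 0, 1],
    [-2.8, -2.36, 0, 0, 0, 0, 1],
    [-2.8, -2.36, 0, 0, 0, 0, 1],
    [-2.8, -2.36, 0, 0, 0, 0, 1],
    [-2.8, -2.36, 0, 0, 0, 0, 1]
  ]
}}

```text
time_s: 1.77
ee_pos: [0.3315, 0.4762, 0.259]
tcp_rot: [0.0, -0.0, 1.0, 0.0]
force: [-0.2, 0.4, -0.6]
finger_gap: 1.001
```

Call:
{"fn": "drive_tool", "kwargs": {
  "motion": [
    [-2.8, -2.36, 0, 0, 0, 0, 1],
    [-2.8, -2.36, 0, 0, 0, 0, 1],
    [-2.8, -2.36, 0, 0, 0, 0, 1],
    [-2.8, -2.36, 0, 0, 0, 0, 1],
    [-2.8, -2.36, 0, 0, 0, 0, 1],
    [-2.8, -2.36, 0, 0, 0, 0, 1],
    [-2.8, -2.36, 0, 0, 0, 0, 1],
    [0, 0, 0, 0, 0, 0, 1]
  ]
}}

```text
time_s: 2.43
ee_pos: [0.5316, 0.3084, 0.2592]
tcp_rot: [0.002, 0.003, 1.0, -0.001]
force: [0.5, 0.5, -0.2]
finger_gap: 1.001
```

Call:
{"fn": "drive_tool", "kwargs": {
  "motion": [
    [-1.9, -1.57, 1.5, 0, 0, 0, 1],
    [-1.9, -1.57, 2.0, 0, 0, 0, 1],
    [-1.9, -1.56, 2.0, 0, 0, 0, 1],
    [0, 0, 2.0, 0, 0, 0, 1],
    [0, 0, 0, 0, 0, 0, 1],
    [0, 0, 0, 0, 0, 0, 1]
  ]
}}

```text
time_s: 2.93
ee_pos: [0.5823, 0.2649, 0.1826]
tcp_rot: [-0.002, 0.0, 1.0, -0.0]
force: [-0.9, 0.1, 0.8]
finger_gap: 1.003
```

```bash
python3 - <<'E'
from h import *
np.set_printoptions(precision=4,suppress=True)
print(sensors.sense()["ee_pos"],sensors.sense()["tcp_rot"])
I=[]
for n,c in(("side",(223,127)),("top",(169,194))):
    s=snapshot(n); x,y=c; I.append(cv2.resize(s["frame"][y-45:y+45,x-60:x+60],(400,300),interpolation=3))
cv2.imwrite("pics/hover.png",cv2.hconcat(I)[...,::-1])
E
```

```text
[0.5823 0.2649 0.1826] [-0.0019  0.      1.     -0.0005]
```

View pics/hover.png

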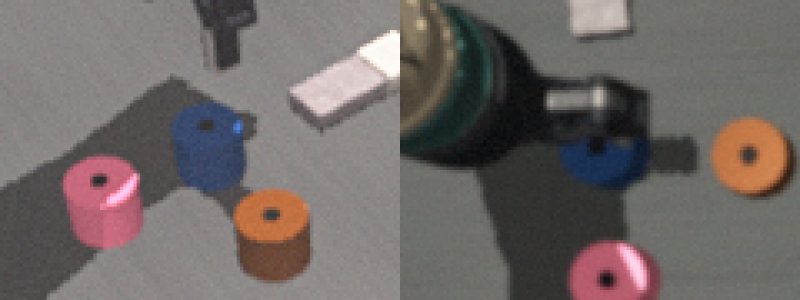

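The picture shows the disc under the gripper, with pink and brown well clear of the fingers. I descend to the grasp height.

Call:
{"fn": "drive_tool", "kwargs": {
  "motion": [
    [-0.1, 0, 2.5, 0, 0, 0, 1],
    [0, 0, 2.5, 0, 0, 0, 1],
    [0, 0, 2.5, 0, 0, 0, 1],
    [0, 0, 1.6, 0, 0, 0, 1],
    [0, 0, 1.0, 0, 0, 0, 1],
    [0, 0, 0, 0, 0, 0, 1],
    [0, 0, 0, 0, 0, 0, 1]
  ]
}}

```text
time_s: 3.62
ee_pos: [0.585, 0.2659, 0.0841]
tcp_rot: [0.001, -0.001, 1.0, 0.0]
force: [-0.4, -0.3, -0.2]
finger_gap: 0.998
```

```bash
python3 - <<'E'
from h import *
I=[]
for n,c in(("side",(223,127)),("top",(169,194))):
    s=snapshot(n); x,y=c; I.append(cv2.resize(s["frame"][y-45:y+45,x-60:x+60],(400,300),interpolation=3))
cv2.imwrite("pics/down.png",cv2.hconcat(I)[...,::-1])
E
```

```text
(no output)
```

View pics/down.png

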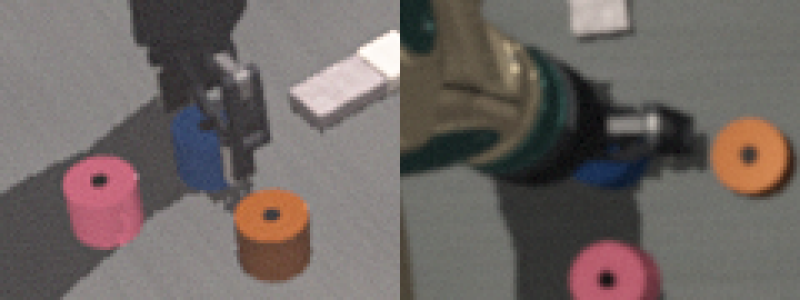

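The fingers straddle the blue disc and stay clear of brown. I close them.

Call:
{"fn": "drive_tool", "kwargs": {
  "motion": [
    [0, 0, 0.4, 0, 0, 0, 1],
    [0, 0, 0, 0, 0, 0, 0.5],
    [0, 0, 0, 0, 0, 0, 0],
    [0, 0, 0, 0, 0, 0, 0],
    [0, 0, 0, 0, 0, 0, 0],
    [0, 0, 0, 0, 0, 0, 0],
    [0, 0, 0, 0, 0, 0, 0],
    [0, 0, 0, 0, 0, 0, 0]
  ]
}}

```text
time_s: 4.38
ee_pos: [0.5852, 0.2652, 0.0796]
tcp_rot: [0.001, -0.0, 1.0, 0.0]
force: [0.1, -0.9, 5.4]
finger_gap: 0.57
```

Call:
{"fn": "drive_tool", "kwargs": {
  "motion": [
    [0, 0, -1.0, 0, 0, 0, 0],
    [0, 0, -2.5, 0, 0, 0, 0],
    [0, 0, -2.5, 0, 0, 0, 0],
    [0, 0, -2.5, 0, 0, 0, 0],
    [0, 0, -2.0, 0, 0, 0, 0],
    [0, 0, 0, 0, 0, 0, 0]
  ]
}}

```text
time_s: 4.88
ee_pos: [0.5869, 0.266, 0.1888]
tcp_rot: [0.004, -0.0, 1.0, 0.001]
force: [1.3, 0.2, -1.9]
finger_gap: 0.568
```

```bash
python3 - <<'E'
from h import *
np.set_printoptions(precision=4,suppress=True)
print(sensors.sense()["ee_pos"],sensors.sense()["finger_gap"],sensors.sense()["force"])
I=[]
for n,c in(("side",(223,97)),("top",(169,194))):
    s=snapshot(n); x,y=c
    for r in nets.trace("thick",n): print(n,r["score"],r["box"],s["frame"][r["pixels"]].mean(0))
    I.append(cv2.resize(s["frame"][y-60:y+60,x-80:x+80],(400,300),interpolation=3))
cv2.imwrite("pics/lift.png",cv2.hconcat(I)[...,::-1])
E
```

```text
[0.5869 0.266  0.1888] 0.5675617349635901 [ 1.329   0.2407 -1.8705]
side 0.88 [205.5, 74.0, 222.4, 104.6] [ 57.7801  71.2131 100.0275]
side 0.79 [184.7, 127.9, 206.6, 155.1] [190.4853 104.6634 124.4932]
top 0.88 [162.7, 223.8, 187.0, 247.9] [167.0242  92.1391 106.9133]
top 0.81 [203.1, 184.4, 228.4, 208.3] [169.7305 107.7238  67.1804]
top 0.51 [143.2, 191.8, 168.7, 201.7] [25.0372 39.4149 62.0638]
```

View pics/lift.png

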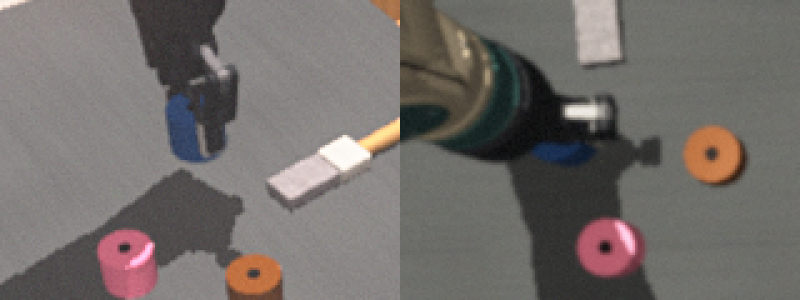

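The disc is held, with the gap at 0.57. I carry it over the seat.

Call:
{"fn": "drive_tool", "kwargs": {
  "motion": [
    [0.5, -2.75, 0, 0, 0, 0, 0],
    [0.5, -2.75, 0, 0, 0, 0, 0],
    [0.5, -2.75, 0, 0, 0, 0, 0],
    [0.5, -2.75, 0, 0, 0, 0, 0],
    [0.5, -2.75, 0, 0, 0, 0, 0],
    [0.5, -2.75, 0, 0, 0, 0, 0],
    [0.5, -2.75, 0, 0, 0, 0, 0],
    [0.5, -2.75, 0, 0, 0, 0, 0]
  ]
}}

```text
time_s: 5.75
ee_pos: [0.5426, 0.0439, 0.1816]
tcp_rot: [-0.002, -0.0, 1.0, 0.0]
force: [0.5, 0.2, -2.0]
finger_gap: 0.57
```

Call:
{"fn": "drive_tool", "kwargs": {
  "motion": [
    [0.5, -2.75, 0, 0, 0, 0, 0],
    [0.5, -2.75, 0, 0, 0, 0, 0],
    [0, 0, 1.0, 0, 0, 0, 0],
    [0, 0, 2.0, 0, 0, 0, 0],
    [0, 0, 1.0, 0, 0, 0, 0],
    [0, 0, 0, 0, 0, 0, 0],
    [0, 0, 0, 0, 0, 0, 0]
  ]
}}

```text
time_s: 6.33
ee_pos: [0.5331, -0.0092, 0.1421]
tcp_rot: [-0.002, -0.0, 1.0, 0.0]
force: [0.3, -0.2, -1.2]
finger_gap: 0.57
```

```bash
python3 - <<'E'
from h import *
np.set_printoptions(precision=4,suppress=True)
st=sensors.sense();e=st["ee_pos"];print(e,st["tcp_rot"],st["finger_gap"],st["force"])
I=[]
for n in("side","top"):
    s=snapshot(n); x,y=map(int,proj(s,[.533,-.01,.05]))
    for l in("thick","thin_a"):
      for r in nets.trace(l,n): print(n,l,r["score"],r["box"],s["frame"][r["pixels"]].mean(0))
    z=e[2]-.08
    m=s["frame"].copy()
    if n=="side":
      for zz in(z,z+.04):
        for t in np.linspace(0,6.28,40): 
            u,v=proj(s,[e[0]+.025*np.cos(t),e[1]+.025*np.sin(t),zz]); m[int(round(v)),int(round(u))]=(0,255,0)
    I.append(cv2.resize(m[y-60:y+60,x-80:x+80],(400,300),interpolation=cv2.INTER_NEAREST))
cv2.imwrite("pics/over.png",cv2.hconcat(I)[...,::-1])
E
```

```text
[ 0.5331 -0.0092  0.1421] [-0.0022 -0.0004  1.      0.0004] 0.570074740719419 [ 0.2529 -0.2165 -1.2089]
side thick 0.83 [233.4, 143.8, 245.2, 167.5] [142.4609  86.5352  55.9023]
side thick 0.65 [254.3, 175.8, 270.5, 211.9] [ 62.2159  73.5656 100.9434]
side thick 0.57 [182.4, 127.0, 207.0, 154.6] [221.1706 148.5082 173.6515]
side thin_a 0.91 [349.8, 316.6, 375.0, 347.1] [238.6941 235.856  236.0039]
side thin_a 0.91 [262.4, 205.6, 284.9, 224.2] [173.3986 158.7303 158.4726]
side thin_a 0.59 [304.6, 181.8, 325.7, 209.1] [164.412  100.2878  62.6253]
top thick 0.81 [161.6, 223.3, 189.5, 245.1] [204.619  140.5186 159.381 ]
top thick 0.56 [202.8, 183.7, 227.7, 212.8] [136.8987  85.711   53.6118]
top thin_a 0.56 [415.4, 204.0, 437.1, 225.9] [225.309  226.2039 227.5837]
```

View pics/over.png

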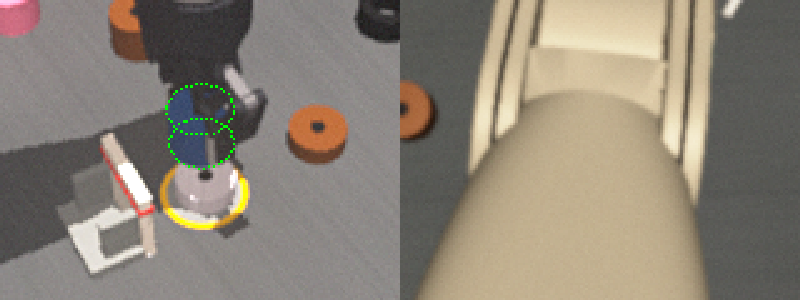

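The predicted outline of the held disc (green) matches the blue disc, and it sits over the aluminium one. I lower it.

Call:
{"fn": "drive_tool", "kwargs": {
  "motion": [
    [0, 0, 1.0, 0, 0, 0, 0],
    [0, 0, 1.5, 0, 0, 0, 0],
    [0, 0, 0.7, 0, 0, 0, 0],
    [0, 0, 0.3, 0, 0, 0, 0],
    [0, 0, 0.1, 0, 0, 0, 0],
    [0, 0, 0, 0, 0, 0, 0],
    [0, 0, 0, 0, 0, 0, 0]
  ]
}}

```text
time_s: 7.22
ee_pos: [0.5351, -0.01, 0.1083]
tcp_rot: [0.0, -0.0, 1.0, -0.0]
force: [-0.2, -0.0, -1.8]
finger_gap: 0.567
```

Call:
{"fn": "drive_tool", "kwargs": {
  "motion": [
    [0, 0, 0.3, 0, 0, 0, 0],
    [0, 0, 0.2, 0, 0, 0, 0],
    [0, 0, 0.1, 0, 0, 0, 0],
    [0, 0, 0, 0, 0, 0, 0],
    [0, 0, 0, 0, 0, 0, 0]
  ]
}}

```text
time_s: 7.63
ee_pos: [0.5346, -0.0099, 0.1019]
tcp_rot: [-0.0, -0.0, 1.0, 0.0]
force: [0.5, 1.9, -1.9]
finger_gap: 0.571
```

Call:
{"fn": "drive_tool", "kwargs": {
  "motion": [
    [0, 0, 0.1, 0, 0, 0, 0],
    [0, 0, 0.1, 0, 0, 0, 0],
    [0, 0, 0, 0, 0, 0, 0]
  ]
}}

```text
time_s: 7.88
ee_pos: [0.5346, -0.0099, 0.0997]
tcp_rot: [-0.0, -0.0, 1.0, 0.0]
force: [-0.2, 0.0, -1.6]
finger_gap: 0.568
```

Call:
{"fn": "drive_tool", "kwargs": {
  "motion": [
    [0, 0, 0.1, 0, 0, 0, 0],
    [0, 0, 0, 0, 0, 0, 0],
    [0, 0, 0, 0, 0, 0, 0]
  ]
}}

```text
time_s: 8.13
ee_pos: [0.5347, -0.0099, 0.0996]
tcp_rot: [-0.0, -0.0, 1.0, -0.0]
force: [-2.8, 0.5, 5.1]
finger_gap: 0.565
```

Call:
{"fn": "drive_tool", "kwargs": {
  "motion": [
    [0, 0, 0.1, 0, 0, 0, 0],
    [0, 0, 0, 0, 0, 0, 0],
    [0, 0, 0, 0, 0, 0, 0]
  ]
}}

```text
time_s: 8.38
ee_pos: [0.5347, -0.0099, 0.0995]
tcp_rot: [0.0, -0.0, 1.0, -0.0]
force: [-4.9, 1.1, 12.2]
finger_gap: 0.567
```

The disc is seated: the force went positive and z stopped changing at 0.0996. I ease off 1 mm and release.

Call:
{"fn": "drive_tool", "kwargs": {
  "motion": [
    [0, 0, -0.1, 0, 0, 0, 0],
    [0, 0, 0, 0, 0, 0, 0.65],
    [0, 0, 0, 0, 0, 0, 0.8],
    [0, 0, 0, 0, 0, 0, 1],
    [0, 0, 0, 0, 0, 0, 1],
    [0, 0, 0, 0, 0, 0, 1],
    [0, 0, 0, 0, 0, 0, 1]
  ]
}}

```text
time_s: 8.97
ee_pos: [0.5347, -0.0099, 0.0988]
tcp_rot: [-0.0, -0.0, 1.0, -0.0]
force: [-0.6, 0.7, -0.2]
finger_gap: 1.001
```

Call:
{"fn": "drive_tool", "kwargs": {
  "motion": [
    [0, 0, -0.5, 0, 0, 0, 1],
    [0, 0, -1.5, 0, 0, 0, 1],
    [0, 0, -2.5, 0, 0, 0, 1],
    [0, 0, -3, 0, 0, 0, 1],
    [0, 0, -3, 0, 0, 0, 1],
    [0, 2, -3, 0, 0, 0, 1],
    [0, 3, -2, 0, 0, 0, 1],
    [0, 3, 0, 0, 0, 0, 1]
  ]
}}

```text
time_s: 9.63
ee_pos: [0.5378, 0.0705, 0.2601]
tcp_rot: [0.005, 0.001, 1.0, 0.0]
force: [0.4, -0.6, -0.6]
finger_gap: 1.0
```

Call:
{"fn": "drive_tool", "kwargs": {
  "motion": [
    [0, 3, 0, 0, 0, 0, 1],
    [0, 3, 0, 0, 0, 0, 1],
    [0, 3, 0, 0, 0, 0, 1],
    [0, 3, 0, 0, 0, 0, 1],
    [0, 3, 0, 0, 0, 0, 1],
    [0, 3, 0, 0, 0, 0, 1],
    [0, 0, 0, 0, 0, 0, 1]
  ]
}}

```text
time_s: 10.22
ee_pos: [0.5346, 0.2545, 0.2544]
tcp_rot: [0.001, -0.003, 1.0, 0.001]
force: [-0.9, 0.5, 0.2]
finger_gap: 1.001
```

```bash
python3 - <<'E'
from h import *
np.set_printoptions(precision=4,suppress=True)
print(sensors.sense()["ee_pos"],sensors.sense()["time_s"])
I=[]
for n in("side","top"):
    s=snapshot(n); x,y=map(int,proj(s,[.533,-.01,.04]))
    for r in nets.trace("thick",n):
        m=r["pixels"].astype(np.uint8); c=s["frame"][m>0].mean(0)
        if c[2]>c[0]: print(n,r["score"],r["box"],fit(s,m,.025,.02,.06,(.533,-.01)))
    I.append(cv2.resize(s["frame"][y-45:y+45,x-60:x+60],(400,300),interpolation=3))
cv2.imwrite("pics/done.png",cv2.hconcat(I)[...,::-1])
E
```

```text
[0.5346 0.2545 0.2544] 10.2167
side 0.77 [256.3, 191.1, 282.5, 223.2] [ 0.5345 -0.0097]
top 0.62 [281.8, 201.7, 305.3, 226.6] [ 0.5339 -0.0104]
```

View pics/done.png

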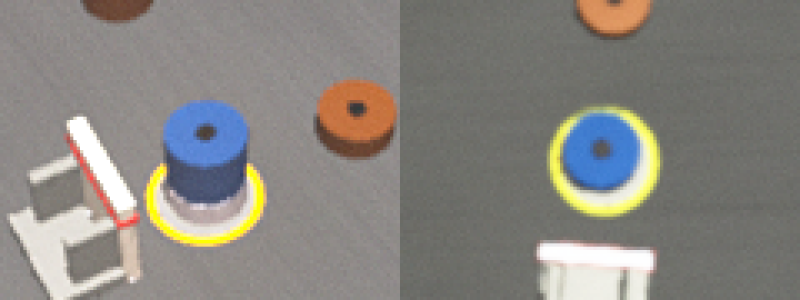

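The blue disc stands level and centred on the aluminium disc. Both cameras put it at (0.534, -0.010), and the gripper is clear. I hand in.

```bash
python3 -c "from plant import sign_off; print(sign_off())"
```

```text
the job is handed in; nothing more can be done
None
```

I set the blue 40 mm disc on the aluminium 20 mm disc already on the seat, so the stack should reach the red line at 60 mm. The disc stayed in the grip until the wrist force showed it had touched down. I then let go, backed the arm away and handed in at about 10.3 s.

- **Centring:** after release, the two cameras put the blue disc at (0.5345, -0.0097) and (0.5339, -0.0104). The lower disc had been measured at about (0.534, -0.010) and the seat centre at about (0.531, -0.012), so all are within about 4 mm.
- **Level and clear:** the last picture shows the stack upright and the gripper well away from it. The other aluminium disc was never touched and was last seen on the bench, about 0.29 m from the seat.
- **Disagreement:** my first colour-based measurement of the blue disc was about 15 mm off between the two cameras. I replaced it with the networks' outlines, which agreed to about 2 mm. No later check failed.
- **Not measured:** I did not measure the stack's top against the red line. That height rests on the disc thicknesses and on the tool standing 20 mm higher at touchdown than at the grasp.

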